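# Clamp a circuit board with the eccentric of a sloping jig

## Robot

A 6-joint arm with a two-finger parallel gripper is mounted at the origin on a cart in front of the work surface, level with it; the furniture and walls round the work are solid. World frame = base frame: x ahead of the robot, y to its left, z up, the work surface at z = 0. Lengths are in m, angles in rad, forces in N, time in s.
With the tool pointing down it reaches from about 0.375 to 0.975 m from the base axis. Payload 3.8 kg.
Tool frame: the origin (TCP) lies at the very end of the fingers, on their centre line; the grasp point (between the pads) lies 19 mm behind it; z points along the fingers, y is the direction in which the jaws open and shut (so a half turn about z gives the same grasp; the last joint's range is limited). The gripper opens to 85 mm and grips with 20 to 120 N. Pads are 22 mm wide; open, the fingers measure 114 mm over their backs; the gripper's body (76 mm by 85 mm) begins 54 mm behind the grasp point. The pads swing forward as they close: fully open they stand 13 mm farther back than shut.
Start: joints at [-1.297, 0.264, 1.604, -0, 1.274, -0.037], TCP at [0.206, -0.643, 0.231] pointing down, gripper open.
Joint ranges: [-2.63, 2.63], [-0.94, 2.18], [0.31, 2.57], [-1.31, 4.45], [0, 2.66], [-2.55, 2.55]. Speed limits (rad/s): [2.57, 2.57, 3.14, 3.14, 3.14, 3.14].

## Interface

Orientations are given as a rotation vector (axis times angle).
In Python, from workcell import bot, viewer gives the robot as it stands.
- The arm moves only by the tool jog_arm, never from a script. Its argument "motion" is a list of rows, each an object of numbers: "dx", "dy", "dz": the shift along the world's x, y, z in cm; "turn": the turn about the world's z in rad. A call has 1 to 12 rows; each row shifts and turns the commanded pose from where the row before left it; what a row does not reach is not made up. A row lasts 1/12 s, in which the tool goes at most 41.7 mm and 7.16 degrees, less where a joint would pass 70% of its speed; a pose out of reach is approached as far as the arm can. A call is refused whole if a number of a shift passes 4.17 or a number of a turn 0.125, either way. A call with a gripper value outside its range is refused whole. "fingers" is the finger opening in cm, from 0 to 8.54, set as the call begins (left out, the last holds). The fingers move at their own pace and stop on an object; "grip_force" is the grip in N (left out, the last holds). Time passes only in rows, so rows that do not move let the fingers close. It gives the time, the measured TCP pose, the force and the opening at its end, in the units of the state.
- bot.read_state(): the state, without advancing time (a new reading comes with each control period).
- viewer.read_camera(name): name is "scene" or "top" or "wrist"; returns (picture, depth): 420x560x3 uint8, red, green, blue; 420x560 float32, m along the optical axis (not along the pixel's ray), 0 where there is no reading.
- viewer.camera_info(name): a dict with "vertical_fov" (degrees; the focal length in pixels is half the picture's height over the tangent of half this angle, whatever the lens; pixels are square), "cx", "cy" (the principal point, pixels), "dist" ([k1, k2, p1, p2, k3] as OpenCV has them; the pictures are not rectified), "R" (3x3) and "t" (3): a world point X has camera coordinates R X + t. Camera axes: x right, y down, z forward; pixel columns grow to the right and rows downward; lengths in m; the calibration is good to about 2 mm. A picture is of the moment at which its call begins: read the wrist's pose just before it. camera_info takes no time and is no camera call; for the wrist camera it gives the pose at the moment of the call.
- bot.finish_job(): hands the job in, once; it reports no verdict.
The state is a dict: "time": time; "q": joint angles; "joint_vel": joint speeds; "joint_torque": joint torques, N m; "tool_pos": TCP position; "tcp_rot": TCP orientation; "wrist_force": force on the tool from outside, world axes, zero at the start; "torque": the same for the moment, N m; "width": opening from 0.0 (shut) to 1.0 (fully open).
Only numpy, scipy, OpenCV 4.12 (cv2) and the standard library are available. Lean on these libraries where they do the work, as an engineer would, in place of code of your own. Each camera call takes 0.05 s, during which the arm holds its last target. There are 200 camera calls.

## Task

Clamp the circuit board in the sloping jig: reach in under the work light and turn the red bar handle counter-clockwise until the high point of the brass cam under it bears on the roller of the sprung shoe and the shoe is pushed out towards the board as far as the cam can push it. Leave the cam standing there and let go; keep the board in its nest and do not knock the other things on the desk away from where they lie.

Things in the scene. Friction and masses are not known exactly. Their poses are not given: they have to be found in the camera images.
- handle_grip (a point): Point on the cam's axis inside the red bar handle (52 mm long, along this point's x; 14 mm wide; 28 mm tall). z is the cam's axis, out of the deck, leaning 25 degrees from vertical towards the jig's front. The bar spans 13 mm below this point to 15 mm above it along z; the cam's top is 28 mm below. Within 65 mm of the axis nothing else stands higher than 24 mm over the deck.
- handle (a joint): Angle of the red handle in rad, growing counter-clockwise as seen looking down onto the deck; its zero says nothing of the cam. Friction about 0.13 N m; it stays where it is left. From the start it can turn at least 2.4 rad clockwise (a stop there, short of the high point) and 8 rad counter-clockwise. Turning back a little after passing the high point is allowed.
- cam_axis (a point): Where the cam's axis meets the deck, 47 mm below handle_grip; axes as nest. The brass cam, a disc of 36 mm diameter set 8 mm off this axis, is clamped fast to the handle's shaft at an angle to the bar that differs each time and is not reported. Its high point comes opposite the roller after 1.4 to 3.4 rad of counter-clockwise turning from the start.
- shoe (a joint): Travel of the sprung shoe (the follower) in m: 0 at rest, about 0.0060 with the cam's high point on its roller, the most the cam can give. The cam touches the roller only within 1.2 rad of its high point; travel is about 0.0060 - 0.0055 a^2, a being the angle from there in rad. Spring 5 N at rest, 15 N at the top; torque to turn rises to about 0.2 N m on the way and falls at the top.
- shoe_face (a point): Centre of the shoe's brass face (30 mm wide, 12 mm tall). The shoe, a steel stem with a roller at the cam's end, slides level across the slope, from the cam towards the board.
- jig: The fixed jig: base 155 mm (x) by 240 mm (y), origin at the centre of its underside on the desk; x to its back (uphill), y to its left, z up. Its light grey deck slopes up 25 degrees along x, 38 mm high at the front and 102 mm at the back. Cam and handle are on its right half, the board on its left half.
- light_edge (a point): Middle of the lower front edge of the jig's fixed work light: a grey bar 236 mm long (y), 24 mm deep (behind this edge) and 14 mm tall on two posts at the jig's back corners. Its edge runs 32 mm behind the handle's grip point and 118 mm higher, so a hand standing straight up over the handle meets it; one leaning with the cam's axis stays 79 mm clear.
- nest (a point): Middle of the board's nest, at half the thickness of the board, 9 mm over the deck; x uphill along the deck, y across it towards the far fence, z out of the deck.
- board_mid (a point): Middle of the loose green circuit board (68 mm across the slope, 50 mm along it, 2 mm thick, parts up to 10 mm tall on it). It lies in the nest from the start with about 5 mm of play between the shoe and a rubber buffer on the far fence. The shoe pushes it a little into the buffer, which gives. It need not be touched.
- flux_tub: Blue tub with a cyan lid, 49 mm diameter, 48 mm tall, standing close to the right of the jig; origin under its centre.
- screwdriver_yellow: Yellow screwdriver, 135 mm long, lying close to the left of the jig; origin under its centre.
- needle_pliers: Blue long-nose pliers, 129 mm, lying at the right; origin under the centre.
- side_cutters: Red side cutters, 111 mm, lying on the black mat at the right; origin under the centre.
- screwdriver_teal: Teal screwdriver, 135 mm, lying at the right; origin under the centre.
Mind the look-alikes: they are no part of the job. Leave any blue or white look-alike of the part that bears board_mid alone.

How it is judged:
By the outcome, as a careful person would: the job done as asked, in the order asked, and still so for the second after the job is handed in, with the robot touching nothing.
It also fails if it takes over 72 s, if anything falls off the work surface, if the arm or the gripper's body presses on something with over 40 N, if the wrist force passes 120 N, or if a joint passes its speed limit or range.

## Working session

There is one attempt and no reset: what is moved stays moved. The work goes in short steps, Python scripts to look and compute and a tool call to move; the robot and the scene stay as the last step left them, time stands still between calls to the robot, and variables do not carry over. Pictures are saved under pics/ and viewed, about 8 in all and at most 12, crops included, and the job is handed in when it is done.

Besides the shell and the picture viewer there is one more tool, called as name(argument=value, ...), one argument or row to a line, values as JSON. jog_arm: Moves the arm, as the interface text tells. Its arguments: {"type":"object","properties":{"motion":{"type":"array"},"fingers":{"type":"number"},"grip_force":{"type":"number"}},"required":["motion"]}

```bash
mkdir -p pics; ls; python3 - <<'E'
from workcell import bot, viewer
import cv2,numpy as np
print(bot.read_state())
for n in("scene","top"):
    p,d=viewer.read_camera(n); np.savez(f"pics/{n}0.npz",p=p,d=d)
    cv2.imwrite(f"pics/{n}0.png",p[:,:,::-1]); i=viewer.camera_info(n); print(n,i)
E
```

```text
pics
{'time': 0.0, 'q': array([-1.29690992e+00,  2.64800919e-01,  1.60538740e+00, -1.97369799e-05,
        1.27369893e+00, -3.69037232e-02]), 'joint_vel': array([-1.95394899e-03, -1.36735116e-04, -6.75970683e-04, -7.41771152e-04,
        8.56616667e-04,  6.10864397e-05]), 'joint_torque': array([ 1.16472809e-03, -5.15101719e+01, -3.67315543e+01, -1.06414195e-04,
        1.28106301e-02, -7.35313591e-06]), 'tool_pos': array([ 0.20621208, -0.64195392,  0.22992261]), 'tcp_rot': array([-3.10148763e+00, -4.85882291e-01,  4.55180851e-04]), 'wrist_force': array([-0.1391091 ,  0.03254165,  0.32392283]), 'torque': array([ 0.05105207, -0.03568911,  0.02705722]), 'width': 0.9991666074409922}
scene {'vertical_fov': 53.43366545988534, 'cx': 276.54915562134516, 'cy': 212.53664686195845, 'dist': array([-0.10139885,  0.        ,  0.        ,  0.        ,  0.        ]), 'R': array([[-0.882685  , -0.46990766, -0.00734659],
       [-0.20258172,  0.39454633, -0.89626661],
       [ 0.42406112, -0.78963281, -0.44345483]]), 't': array([0.44164743, 0.32859578, 0.87218647])}
top {'vertical_fov': 53.78583003192834, 'cx': 280.6310412841849, 'cy': 213.13233129140704, 'dist': array([-0.05125065,  0.        ,  0.        ,  0.        ,  0.        ]), 'R': array([[ 8.80225446e-04, -9.99881218e-01,  1.53875182e-02],
       [-9.93103089e-01, -2.67810276e-03, -1.17213836e-01],
       [ 1.17241122e-01, -1.51782173e-02, -9.92987483e-01]]), 't': array([-0.16527784,  0.59533867,  1.26818498])}
```

View pics/scene0.png

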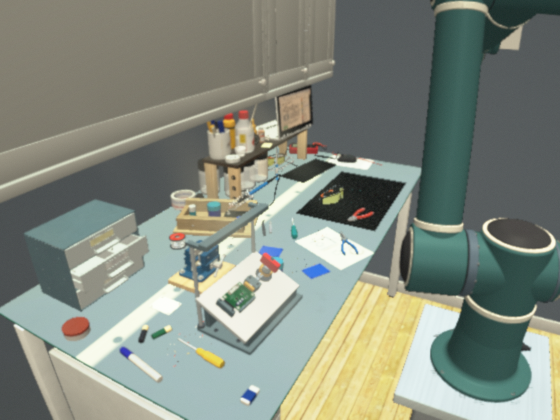

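View pics/top0.png

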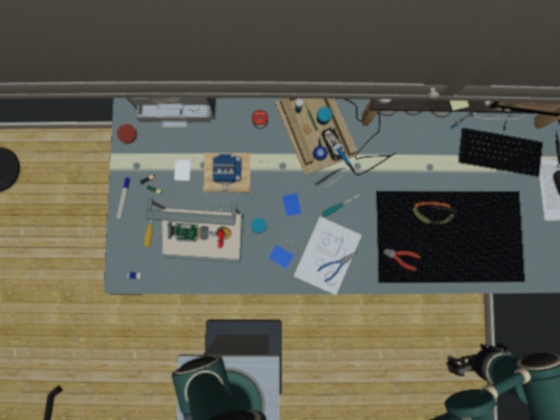

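The top view shows the jig at about (202,235), with the red bar handle at (221,238), the green board at (184,232) and the light bar at (190,215). The blue tub with the cyan lid is at (259,226). The scene view shows the same handle at (270,262). The other red items, the cutters at (402,260) and the red pot, don't fit the description. Next I'll get positions and a first enlarged crop.

```bash
cat > h.py <<'E'
import numpy as np,cv2
from workcell import bot,viewer
def K(i):
    f=210/np.tan(np.radians(i["vertical_fov"])/2); return np.array([[f,0,i["cx"]],[0,f,i["cy"]],[0,0,1]])
def rays(i,uv):
    n=cv2.undistortPoints(np.float64(uv).reshape(-1,1,2),K(i),i["dist"])[:,0]
    return np.c_[n,np.ones(len(n))]
def pts(i,d,uv):
    uv=np.int32(uv).reshape(-1,2); z=d[uv[:,1],uv[:,0]]
    return (rays(i,uv)*z[:,None]-i["t"])@i["R"]
def plane(i,uv,p0,n):
    r=rays(i,uv)@i["R"]; c=-i["R"].T@i["t"]; return c+r*(((p0-c)@n)/(r@n))[:,None]
def proj(i,X):
    return cv2.projectPoints(np.float64(X).reshape(-1,1,3),cv2.Rodrigues(i["R"])[0],i["t"],K(i),i["dist"])[0][:,0]
def mask(p,lo,hi): return cv2.inRange(cv2.cvtColor(p,cv2.COLOR_RGB2HSV),lo,hi)
def red(p): return mask(p,(0,150,70),(8,255,255))|mask(p,(172,150,70),(180,255,255))
def snap(n,k):
    i=viewer.camera_info(n); p,d=viewer.read_camera(n); np.savez(f"pics/{k}.npz",p=p,d=d); cv2.imwrite(f"pics/{k}.png",p[:,:,::-1]); return i,p,d
E
python3 - <<'E'
from h import *
i=viewer.camera_info("top"); z=np.load("pics/top0.npz"); p,d=z["p"],z["d"]
for n,uv in dict(handle=(221,238),lightL=(150,215),lightR=(234,215),deckFL=(166,250),deckFR=(238,255),deckBR=(238,230),tub=(259,226),deckM=(205,248)).items(): print(n,pts(i,d,uv)[0].round(3))
v,u=np.nonzero(red(p)); s=(abs(u-221)<15)&(abs(v-238)<15); P=pts(i,d,np.c_[u[s],v[s]]); print(s.sum(),P.mean(0),P.min(0),P.max(0))
A=cv2.resize(p[200:270,140:250],None,fx=7,fy=7,interpolation=cv2.INTER_CUBIC)
z=np.load("pics/scene0.npz");ps=z["p"]
B=cv2.resize(ps[200:350,180:310],None,fx=4,fy=4,interpolation=cv2.INTER_CUBIC)
cv2.imwrite("pics/a.png",A[:,:,::-1]);cv2.imwrite("pics/b.png",B[:,:,::-1])
v,u=np.nonzero(red(ps)); s=(abs(u-270)<20)&(abs(v-262)<20); i=viewer.camera_info("scene");P=pts(i,z["d"],np.c_[u[s],v[s]]); print(s.sum(),np.median(P,0),P.min(0),P.max(0))
w=viewer.camera_info("wrist");print(w)
E
```

```text
handle [0.512 0.01  0.128]
lightL [0.565 0.184 0.246]
lightR [ 0.566 -0.038  0.246]
deckFL [0.479 0.191 0.044]
deckFR [ 0.464 -0.033  0.047]
deckBR [ 0.539 -0.034  0.078]
tub [ 0.554 -0.097  0.047]
deckM [0.485 0.069 0.054]
66 [0.51337755 0.00920486 0.14993182] [ 0.44269473 -0.14441504  0.09279217] [0.54060688 0.01812238 1.33161696]
45 [0.50182517 0.01614232 0.12915251] [0.48554463 0.00837391 0.12033054] [0.52581167 0.02155228 0.14142278]
{'vertical_fov': 66.31604312250897, 'cx': 280.9411378823496, 'cy': 208.37929946399154, 'dist': array([-0.04226529,  0.        ,  0.        ,  0.        ,  0.        ]), 'R': array([[ 0.30660533, -0.95183512, -0.00175552],
       [-0.9041483 , -0.29181991,  0.31202081],
       [-0.29750466, -0.09407999, -0.95007365]]), 't': array([-0.67322072, -0.04134291,  0.37973099])}
```

View pics/a.png

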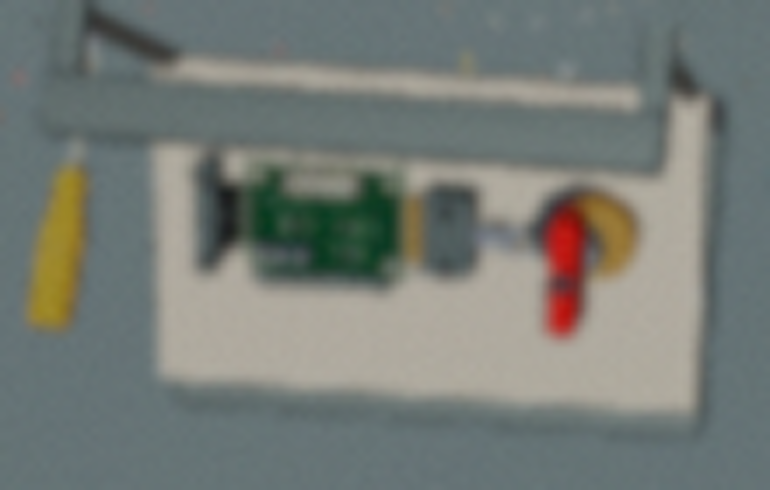

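The enlarged top crop shows the jig, yawed about -3.5°. The red bar at (563,270) lies along the slope. The brass disc beneath it at (605,235) bulges to the right, away from the shoe at (450,230), so about half a turn is needed.

The tool can only turn about the vertical, so it can't lean under the light. I'll keep the gripper open with the jaws along x, keep the body in front of the light, and use the far finger as a poker or hook on the bar. First I'll fly over and look from close by.

jog_arm(
  motion=[
    {"dx": 1.5,"dy": 3.2,"dz": 0.4,"turn": 0.12},
    {"dx": 1.5,"dy": 3.2,"dz": 0.4,"turn": 0.12},
    {"dx": 1.5,"dy": 3.2,"dz": 0.4,"turn": 0.12},
    {"dx": 1.5,"dy": 3.2,"dz": 0.4,"turn": 0.12},
    {"dx": 1.5,"dy": 3.2,"dz": 0.4,"turn": 0.12},
    {"dx": 1.5,"dy": 3.2,"dz": 0.4,"turn": 0.12},
    {"dx": 1.5,"dy": 3.2,"dz": 0.4,"turn": 0.12},
    {"dx": 1.5,"dy": 3.2,"dz": 0.4,"turn": 0.12},
    {"dx": 1.5,"dy": 3.2,"dz": 0.4,"turn": 0.12},
    {"dx": 1.5,"dy": 3.2,"dz": 0.4,"turn": 0.12},
    {"dx": 1.5,"dy": 3.2},
    {"dx": 1.5,"dy": 3.2},
  ],
  fingers=8.54,
  grip_force=80,
)

```text
validation failed for argument at $.mo...
```

jog_arm(
  motion=[
    {"dx": 1.4,"dy": 3.2},
    {"dx": 1.4,"dy": 3.2},
    {"dx": 1.4,"dy": 3.2},
    {"dx": 1.4,"dy": 3.2},
    {"dx": 1.4,"dy": 3.2},
    {"dx": 1.0,"dy": 3.0},
    {},
    {},
  ],
)

```text
validation failed for argument at $.mo...
```

```bash
python3 - <<'E'
from h import *
s=bot.read_state(); print(s["time"],s["tool_pos"],s["tcp_rot"],s["q"])
i,p,d=snap("wrist","w1"); print(-i["R"].T@i["t"],i["R"][2])
cv2.imwrite("pics/w1.png",p[:,:,::-1])
E
```

```text
0.1 [ 0.20622795 -0.64202035  0.23007004] [-3.10172122e+00 -4.85872313e-01  3.43744730e-04] [-1.29693630e+00  2.64688190e-01  1.60525503e+00  2.56428849e-05
  1.27370803e+00 -3.69141275e-02]
[ 0.28200468 -0.61713472  0.3724904 ] [-0.29750466 -0.09407999 -0.95007365]
```

View pics/w1.png

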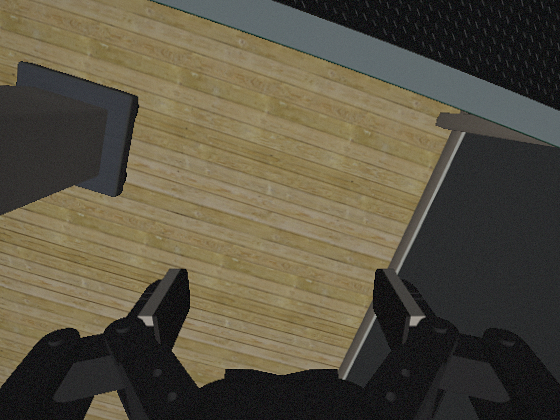

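The moves were refused on argument format, so this picture only shows the start pose: floor, with the fingers at (165,300) and (400,300). I'll retry with full rows.

jog_arm(
  motion=[
    {"dx": 1.5,"dy": 3.2,"dz": 0.4,"turn": 0.12},
    {"dx": 1.5,"dy": 3.2,"dz": 0.4,"turn": 0.12},
    {"dx": 1.5,"dy": 3.2,"dz": 0.4,"turn": 0.12},
    {"dx": 1.5,"dy": 3.2,"dz": 0.4,"turn": 0.12},
    {"dx": 1.5,"dy": 3.2,"dz": 0.4,"turn": 0.12},
    {"dx": 1.5,"dy": 3.2,"dz": 0.4,"turn": 0.12},
    {"dx": 1.5,"dy": 3.2,"dz": 0.4,"turn": 0.12},
    {"dx": 1.5,"dy": 3.2,"dz": 0.4,"turn": 0.12},
    {"dx": 1.5,"dy": 3.2,"dz": 0.4,"turn": 0.12},
    {"dx": 1.5,"dy": 3.2,"dz": 0.4,"turn": 0.12},
    {"dx": 1.5,"dy": 3.2,"dz": 0.0,"turn": 0.0},
    {"dx": 1.5,"dy": 3.2,"dz": 0.0,"turn": 0.0},
  ],
  fingers=8.54,
  grip_force=80,
)

```text
time: 1.15
tool_pos: [0.3868, -0.2571, 0.2715]
tcp_rot: [2.287, 2.153, 0.0]
wrist_force: [1.0, -0.4, -0.6]
width: 0.997
```

jog_arm(
  motion=[
    {"dx": 1.4,"dy": 3.2,"dz": 0,"turn": 0},
    {"dx": 1.4,"dy": 3.2,"dz": 0,"turn": 0},
    {"dx": 1.4,"dy": 3.2,"dz": 0,"turn": 0},
    {"dx": 1.4,"dy": 3.2,"dz": 0,"turn": 0},
    {"dx": 1.4,"dy": 3.2,"dz": 0,"turn": 0},
    {"dx": 1.0,"dy": 3.0,"dz": 0,"turn": 0},
    {"dx": 0,"dy": 0,"dz": 0,"turn": 0},
    {"dx": 0,"dy": 0,"dz": 0,"turn": 0},
  ],
)

```text
time: 1.82
tool_pos: [0.4664, -0.0672, 0.2709]
tcp_rot: [-2.283, -2.158, 0.001]
wrist_force: [-0.3, -1.0, 0.5]
width: 0.999
```

```bash
python3 - <<'E'
from h import *
s=bot.read_state(); print(s["time"],s["tool_pos"],s["tcp_rot"],s["q"])
i,p,d=snap("wrist","w2"); np.save("pics/w2i.npy",i,allow_pickle=True); print(-i["R"].T@i["t"],i["R"][2])
m=red(p); n,l,st,c=cv2.connectedComponentsWithStats(m); k=1+st[1:,4].argmax(); print(st[k],c[k])
v,u=np.nonzero(l==k); P=pts(i,d,np.c_[u,v]); print(np.median(P,0),np.percentile(P,[1,99],axis=0))
E
```

```text
1.8167 [ 0.46643581 -0.06721798  0.27093523] [-2.28260201e+00 -2.15785695e+00  1.00767130e-03] [-1.95803630e-01 -1.52862034e-01  1.96957118e+00 -2.55547898e-04
  1.32564240e+00 -1.39570627e-01]
[0.47079887 0.01319488 0.41336308] [-0.01904672 -0.31110249 -0.95018549]
[296  92  64  18 891] [328.34118967 100.44107744]
[0.51221431 0.0135075  0.13150241] [[0.48418939 0.00598837 0.11886625]
 [0.53674828 0.02144872 0.14046388]]
```

View pics/w2.png

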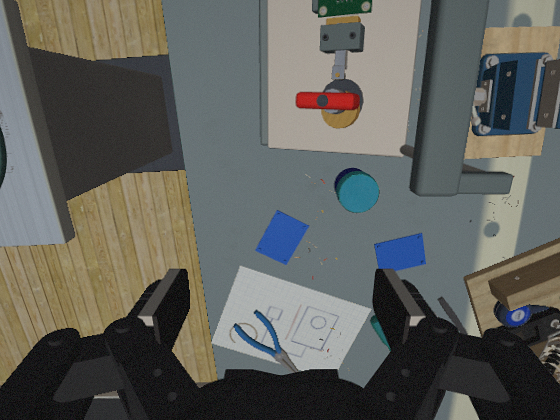

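The wrist view shows the bar at (328,100), the brass disc at (343,105) with its bulge at the lower right, the stem at (340,65), the shoe at (342,37), the light bar at about x=450, the tub at (357,190) and the look-alikes (blue plates) lower down. Next I'll get the deck frame, bar angle and cam angle from this.

```bash
cat >> h.py <<'E'
def measure(i,p,d,G=None,yaw=None):
    # deck plane from pale pixels near the handle
    m=red(p); n,l,st,c=cv2.connectedComponentsWithStats(m); k=1+st[1:,4].argmax()
    hv,hu=np.nonzero(l==k); H=pts(i,d,np.c_[hu,hv])
    hsv=cv2.cvtColor(p,cv2.COLOR_RGB2HSV); v,u=np.nonzero((hsv[...,1]<50)&(hsv[...,2]>150))
    D=pts(i,d,np.c_[u,v]); D=D[(abs(D-[.5,.03,.08])<[.07,.09,.05]).all(1)]
    c0=np.median(D,0)
    for _ in range(4):
        nn=np.linalg.svd(D-D.mean(0),full_matrices=False)[2][2]; nn*=np.sign(nn[2]); c0=D.mean(0); D=D[abs((D-c0)@nn)<.003]
    return H,D,c0,nn,(l==k)
E
python3 - <<'E'
from h import *
i=np.load("pics/w2i.npy",allow_pickle=True).item(); z=np.load("pics/w2.npz"); p,d=z["p"],z["d"]
H,D,c0,n,hm=measure(i,p,d)
print("n",n,"lean",np.degrees(np.arccos(n[2])),"yaw",np.degrees(np.arctan2(-n[1],-n[0])),len(D))
h=(H-c0)@n; print("heights",np.percentile(h,[5,50,95]))
T=H[abs(h-.062)<.003]; tc=(T.min(0)+T.max(0))/2
U=np.array([1,0,0])-n*n[0];U/=np.linalg.norm(U);V=np.cross(n,U)
# top face corners by contour cast to plane 62 mm over deck
cn=max(cv2.findContours(hm.astype(np.uint8),0,2)[0],key=cv2.contourArea)[:,0]
W=plane(i,cn,c0+.062*n,n); uv=np.c_[(W-c0)@U,(W-c0)@V]; r=cv2.minAreaRect(np.float32(uv*1000)); print("rect",r)
g=c0+.047*n+U*r[0][0]/1000+V*r[0][1]/1000; print("grip",g,"from depth",T.mean(0)-.015*n, len(T))
A=g-.028*n
b=mask(p,(12,90,60),(28,255,230)); b[:, :300]=0; b[:75]=0;b[135:]=0; b[:,375:]=0
v,u=np.nonzero(b); B=plane(i,np.c_[u,v],A,n)-A; x,y=B@U*1000,B@V*1000
rr=np.hypot(x,y); print(len(x)); 
for a in range(-180,180,15):
    s=abs(np.degrees(np.arctan2(y,x))-a)<7.5
    if s.sum(): print(a,s.sum(),rr[s].max().round(1))
print(proj(i,[A,g,g+.015*n,A+.018*V]))
cv2.imwrite("pics/c.png",cv2.resize(p[10:160,260:410],None,fx=4,fy=4,interpolation=cv2.INTER_CUBIC)[:,:,::-1])
E
```

```text
n [-0.41948381  0.02753157  0.90734522] lean 24.85897948473264 yaw -3.7550526803422484 12750
heights [0.04992362 0.06128341 0.06282305]
rect ((23.724611282348633, -21.225942611694336), (13.125282287597656, 54.81696319580078), 84.9003677368164)
grip [0.51445737 0.01327186 0.11817523] from depth [0.51362006 0.01334148 0.11714583] 761
512
-165 3 19.3
-150 23 21.7
-135 42 23.4
-120 58 24.5
-105 69 25.0
-90 69 24.5
-75 71 24.2
-60 73 24.2
-45 58 23.3
-30 28 21.6
-15 5 19.7
45 4 11.0
60 2 10.5
90 5 23.6
105 2 23.8
[[339.79472323 100.97693433]
 [331.39548819 100.56794738]
 [326.26577744 100.3213817 ]
 [339.61618926  80.96769138]]
```

View pics/c.png

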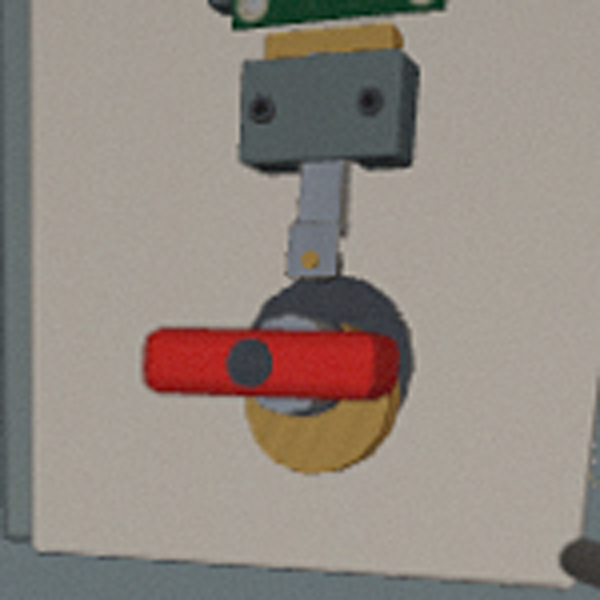

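The crop confirms the red bar with its dark shaft cap at (248,362). The brass disc bulges straight away from the roller, which is the gold pin at (310,260). The high point is at about -90° in the deck frame and the roller at about +86°, so roughly 176° CCW is needed. I'll push with the far finger all the way round, starting on the left of the bar's front end. Approach first, stopping above the bar.

jog_arm(
  motion=[
    {"dx": -0.3,"dy": 2.0,"dz": 0,"turn": 0},
    {"dx": -0.3,"dy": 2.0,"dz": 0,"turn": 0},
    {"dx": -0.3,"dy": 2.0,"dz": -1.5,"turn": 0},
    {"dx": -0.3,"dy": 2.0,"dz": -2.0,"turn": 0},
    {"dx": -0.3,"dy": 2.0,"dz": -2.0,"turn": 0},
    {"dx": -0.3,"dy": 1.1,"dz": -2.5,"turn": 0},
    {"dx": 0,"dy": 0,"dz": -2.5,"turn": 0},
    {"dx": 0,"dy": 0,"dz": -1.5,"turn": 0},
    {"dx": 0,"dy": 0,"dz": 0,"turn": 0},
    {"dx": 0,"dy": 0,"dz": 0,"turn": 0},
  ],
)

```text
time: 2.7
tool_pos: [0.4475, 0.0411, 0.1505]
tcp_rot: [-2.288, -2.151, 0.003]
wrist_force: [1.3, -0.7, 1.0]
width: 1.003
```

```bash
python3 - <<'E'
from h import *
s=bot.read_state(); print(s["time"],s["tool_pos"],s["tcp_rot"],s["wrist_force"])
i,p,d=snap("wrist","w3")
m=red(p); v,u=np.nonzero(m); P=pts(i,d,np.c_[u,v]); print(len(u),np.median(P,0))
t=s["tool_pos"]; f=t+50e-3*np.array([.998,-.065,0])+[0,0,.013]
print("expected finger tip px",proj(i,[f,f-[.0075,0,0],f+[.0075,0,0],f+[0,.011,0],f-[0,.011,0]]).round(0).tolist())
for q in [(375,285),(385,272),(410,300),(420,320)]: print(q,pts(i,d,q)[0].round(4))
E
```

```text
2.7 [0.44751346 0.04112654 0.15053646] [-2.28794964 -2.15089932  0.00330802] [ 1.25998593 -0.65296263  1.00894244]
1824 [0.50062483 0.01969505 0.1222346 ]
expected finger tip px [[389.0, 287.0], [373.0, 288.0], [406.0, 286.0], [391.0, 266.0], [388.0, 307.0]]
(375, 285) [0.49   0.0408 0.1657]
(385, 272) [0.4925 0.0502 0.171 ]
(410, 300) [0.4957 0.0498 0.1914]
(420, 320) [0.4942 0.0508 0.2043]
```

View pics/w3.png

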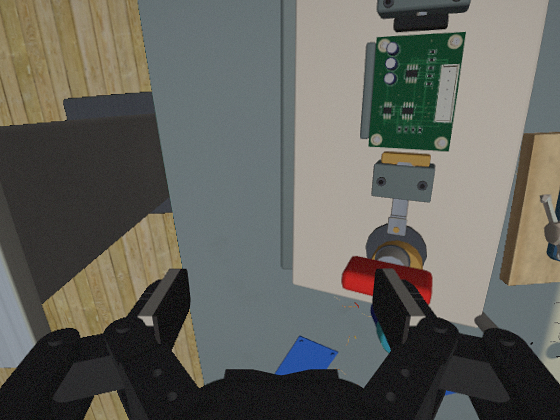

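The fingers sit where expected: the far fingertip is at (385,275), just left of the bar's front end, with the red bar at (388,280) below. The cam, stem and shoe line up above it. Next I'll compute the orbit.

```bash
cat > orbit.py <<'E'
import numpy as np
g=np.array([.514,.0133,.1177]); ps=np.radians(-3.75); c,s=np.cos(ps),np.sin(ps)
U=np.array([.9063*c,.9063*s,.4226]);V=np.array([-s,c,0]);N=np.array([-.4226*c,-.4226*s,.9063])
def hand(u,v,ax=-2):  # mm: finger centre -> TCP
    f=g+(u*U+v*V+ax*N)/1e3; return f-.0475*np.array([c,s,0])-[0,0,.013]
def orb(deg,r=20,hu=5.5,hv=11):
    a=np.radians(deg); C,S=np.cos(a),np.sin(a); d=7+hu*abs(S)+hv*abs(C)
    return hand(-r*C-S*d,-r*S+C*d)
E
python3 - <<'E'
from orbit import *
p=hand(-20,27);print("start",p.round(4))
pp=p
for a in range(0,190,8):
    q=orb(a);print(a,q.round(4),((q-pp)*100).round(2));pp=q
E
```

```text
start [0.4511 0.0445 0.0944]
0 [0.4505 0.0355 0.0944] [-0.06 -0.9   0.  ]
8 [0.4482 0.0333 0.0934] [-0.23 -0.22 -0.1 ]
16 [0.4461 0.0306 0.0925] [-0.21 -0.27 -0.09]
24 [0.4444 0.0274 0.0919] [-0.17 -0.32 -0.07]
32 [0.4433 0.0237 0.0914] [-0.12 -0.37 -0.04]
40 [0.4427 0.0196 0.0913] [-0.06 -0.4  -0.01]
48 [0.4428 0.0154 0.0914] [ 0.01 -0.42  0.02]
56 [0.4436 0.0112 0.092 ] [ 0.08 -0.42  0.05]
64 [0.4452 0.0072 0.0928] [ 0.16 -0.41  0.09]
72 [0.4475 0.0034 0.094 ] [ 0.23 -0.37  0.12]
80 [4.504e-01 2.000e-04 9.550e-02] [ 0.29 -0.32  0.15]
88 [ 0.4539 -0.0023  0.0972] [ 0.35 -0.26  0.17]
96 [ 0.4557 -0.0042  0.098 ] [ 0.18 -0.19  0.09]
104 [ 0.4572 -0.0061  0.0988] [ 0.15 -0.18  0.07]
112 [ 0.459  -0.0078  0.0997] [ 0.19 -0.17  0.09]
120 [ 0.4613 -0.0093  0.1008] [ 0.23 -0.15  0.11]
128 [ 0.4639 -0.0104  0.1021] [ 0.26 -0.11  0.13]
136 [ 0.4669 -0.011   0.1035] [ 0.3  -0.07  0.14]
144 [ 0.4701 -0.0111  0.105 ] [ 0.32 -0.01  0.15]
152 [ 0.4735 -0.0105  0.1065] [0.34 0.06 0.15]
160 [ 0.4769 -0.0092  0.1081] [0.34 0.13 0.15]
168 [ 0.4801 -0.0072  0.1095] [0.32 0.2  0.14]
176 [ 0.483  -0.0044  0.1108] [0.29 0.28 0.13]
184 [ 0.4855 -0.0018  0.1119] [0.25 0.26 0.11]
```

```bash
cat >> orbit.py <<'E'
def orb2(deg,rc=20,k=.7,hu=5.5,hv=11):
    a=np.radians(deg);C,S=np.cos(a),np.sin(a);o=-C*hu*np.tanh(S/.2)+S*hv*np.tanh(C/.3)
    return orb(deg,rc-k*o)
E
python3 - <<'E'
from orbit import *
pp=hand(-20,27)
for a in range(0,190,8):
    q=orb2(a);print(a,q.round(4),((q-pp)*100).round(2));pp=q
E
```

```text
0 [0.4505 0.0355 0.0944] [-0.06 -0.9   0.  ]
8 [0.4471 0.0332 0.0929] [-0.34 -0.23 -0.15]
16 [0.4451 0.0304 0.0921] [-0.2  -0.29 -0.08]
24 [0.4442 0.0273 0.0917] [-0.09 -0.31 -0.03]
32 [0.4439 0.0241 0.0917] [-0.03 -0.32 -0.  ]
40 [0.4441 0.0208 0.0919] [ 0.02 -0.33  0.02]
48 [0.4448 0.0176 0.0923] [ 0.06 -0.32  0.04]
56 [0.4458 0.0143 0.0929] [ 0.11 -0.32  0.06]
64 [0.4473 0.0111 0.0937] [ 0.14 -0.32  0.08]
72 [0.449  0.0076 0.0946] [ 0.18 -0.35  0.09]
80 [0.4511 0.0034 0.0957] [ 0.21 -0.42  0.11]
88 [ 0.454  -0.0016  0.0972] [ 0.28 -0.5   0.15]
96 [ 0.4558 -0.0064  0.0981] [ 0.18 -0.48  0.1 ]
104 [ 0.4578 -0.01    0.0992] [ 0.2  -0.36  0.11]
112 [ 0.4603 -0.0121  0.1004] [ 0.25 -0.21  0.12]
120 [ 0.463  -0.0131  0.1017] [ 0.27 -0.09  0.13]
128 [ 0.4657 -0.0133  0.103 ] [ 0.27 -0.02  0.13]
136 [ 0.4684 -0.0129  0.1042] [0.27 0.04 0.13]
144 [ 0.4711 -0.012   0.1054] [0.27 0.09 0.12]
152 [ 0.4737 -0.0107  0.1066] [0.26 0.13 0.12]
160 [ 0.4762 -0.0089  0.1077] [0.25 0.17 0.11]
168 [ 0.4789 -0.0068  0.1089] [0.27 0.21 0.12]
176 [ 0.4824 -0.0043  0.1105] [0.34 0.25 0.15]
184 [ 0.4862 -0.0018  0.1122] [0.39 0.25 0.17]
```

jog_arm(
  motion=[
    {"dx": 0.2,"dy": 0.2,"dz": -2.0,"turn": 0},
    {"dx": 0.2,"dy": 0.1,"dz": -2.0,"turn": 0},
    {"dx": 0,"dy": 0,"dz": -1.0,"turn": 0},
    {"dx": 0,"dy": 0,"dz": -0.5,"turn": 0},
    {"dx": 0,"dy": 0,"dz": 0,"turn": 0},
    {"dx": 0,"dy": 0,"dz": 0,"turn": 0},
  ],
)

```text
time: 3.25
tool_pos: [0.4531, 0.0451, 0.0972]
tcp_rot: [2.287, 2.153, 0.001]
wrist_force: [-0.1, 0.2, -0.1]
width: 0.998
```

jog_arm(
  motion=[
    {"dx": -0.15,"dy": -0.5,"dz": -0.1,"turn": 0},
    {"dx": -0.15,"dy": -0.5,"dz": -0.1,"turn": 0},
    {"dx": -0.3,"dy": -0.2,"dz": -0.1,"turn": 0},
    {"dx": -0.2,"dy": -0.3,"dz": -0.1,"turn": 0},
    {"dx": -0.1,"dy": -0.3,"dz": 0,"turn": 0},
    {"dx": 0,"dy": -0.3,"dz": 0,"turn": 0},
    {"dx": 0,"dy": -0.3,"dz": 0,"turn": 0},
    {"dx": 0.1,"dy": -0.3,"dz": 0,"turn": 0},
    {"dx": 0,"dy": 0,"dz": 0,"turn": 0},
    {"dx": 0,"dy": 0,"dz": 0,"turn": 0},
  ],
)

```text
time: 4.08
tool_pos: [0.443, 0.0218, 0.0932]
tcp_rot: [-2.282, -2.15, -0.004]
wrist_force: [-7.9, 14.3, 7.2]
width: 1.0
```

```bash
cat >> h.py <<'E'
def bar(k):
    from orbit import g,U,V,N
    s=bot.read_state(); print(s["time"],s["tool_pos"].round(4),s["wrist_force"].round(1))
    i,p,d=snap("wrist",k); np.save(f"pics/{k}i.npy",i,allow_pickle=True)
    m=red(p); n,l,st,c=cv2.connectedComponentsWithStats(m); j=1+st[1:,4].argmax()
    v,u=np.nonzero(l==j); P=pts(i,d,np.c_[u,v])-g; h=P@N*1e3; P=P[abs(h-15)<4]; x=np.c_[P@U,P@V]*1e3
    w,e=np.linalg.eigh(np.cov(x.T)); print("bar n",len(x),"mean",x.mean(0).round(1),"angle",np.degrees(np.arctan2(*e[::-1,1])).round(1),"sd",np.sqrt(w).round(1))
    return i,p,d
E
python3 -c "
from h import *
bar('w4')"
```

```text
4.0833 [0.443  0.0218 0.0932] [-7.9 14.3  7.2]
bar n 2037 mean [ 4.3 14.3] angle 54.6 sd [3.6 6.4]
```

The bar is turning (about 50°, push force 18 N). I'll continue the orbit.

jog_arm(
  motion=[
    {"dx": 0.1,"dy": -0.3,"dz": 0.1,"turn": 0},
    {"dx": 0.15,"dy": -0.3,"dz": 0.1,"turn": 0},
    {"dx": 0.2,"dy": -0.35,"dz": 0.1,"turn": 0},
    {"dx": 0.2,"dy": -0.4,"dz": 0.1,"turn": 0},
    {"dx": 0.3,"dy": -0.5,"dz": 0.15,"turn": 0},
    {"dx": 0.2,"dy": -0.5,"dz": 0.1,"turn": 0},
    {"dx": 0.2,"dy": -0.4,"dz": 0.1,"turn": 0},
    {"dx": 0.25,"dy": -0.2,"dz": 0.1,"turn": 0},
    {"dx": 0,"dy": 0,"dz": 0,"turn": 0},
    {"dx": 0,"dy": 0,"dz": 0,"turn": 0},
  ],
)

```text
time: 4.97
tool_pos: [0.4505, -0.0099, 0.0965]
tcp_rot: [-2.275, -2.143, 0.02]
wrist_force: [-16.1, 4.7, -2.2]
width: 0.997
```

```bash
python3 -c "
from h import *
bar('w5')"
```

```text
4.9667 [ 0.4505 -0.0099  0.0965] [-16.1   4.7  -2.2]
bar n 4097 mean [-2.8  2.6] angle 116.5 sd [ 3.9 15.1]
```

View pics/w5.png

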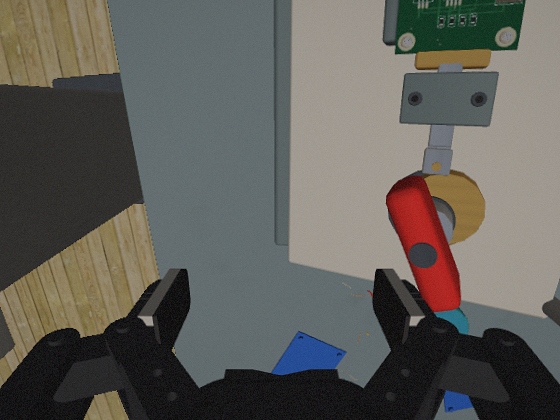

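The bar now points from (410,190) to (450,300), turned about 115°. The brass disc at (465,205) is swinging towards the roller at (437,165), and contact starts about now. Continuing.

jog_arm(
  motion=[
    {"dx": 0.3,"dy": -0.1,"dz": 0.1,"turn": 0},
    {"dx": 0.3,"dy": 0,"dz": 0.15,"turn": 0},
    {"dx": 0.3,"dy": 0,"dz": 0.1,"turn": 0},
    {"dx": 0.3,"dy": 0.1,"dz": 0.1,"turn": 0},
    {"dx": 0.3,"dy": 0.1,"dz": 0.15,"turn": 0},
    {"dx": 0,"dy": 0,"dz": 0,"turn": 0},
    {"dx": 0,"dy": 0,"dz": 0,"turn": 0},
  ],
)

```text
time: 5.6
tool_pos: [0.4685, -0.0113, 0.1034]
tcp_rot: [-2.28, -2.148, 0.018]
wrist_force: [-9.2, -4.2, -4.4]
width: 1.002
```

```bash
python3 -c "
from h import *
bar('w6')"
```

```text
5.6 [ 0.4685 -0.0113  0.1034] [-9.2 -4.2 -4.4]
bar n 3564 mean [-1.2  1.4] angle 149.5 sd [ 3.7 15.2]
```

jog_arm(
  motion=[
    {"dx": 0.25,"dy": 0.15,"dz": 0.1,"turn": 0},
    {"dx": 0.25,"dy": 0.15,"dz": 0.1,"turn": 0},
    {"dx": 0.25,"dy": 0.2,"dz": 0.1,"turn": 0},
    {"dx": 0,"dy": 0,"dz": 0,"turn": 0},
    {"dx": 0,"dy": 0,"dz": 0,"turn": 0},
  ],
)

```text
time: 6.07
tool_pos: [0.4788, -0.007, 0.1076]
tcp_rot: [-2.285, -2.151, 0.012]
wrist_force: [-2.9, -6.3, -3.9]
width: 1.004
```

```bash
python3 -c "
from h import *
bar('w7')"
```

```text
6.0667 [ 0.4788 -0.007   0.1076] [-2.9 -6.3 -3.9]
bar n 3201 mean [-0.2  1.7] angle 169.9 sd [ 3.6 15. ]
```

jog_arm(
  motion=[
    {"dx": 0.1,"dy": 0.2,"dz": 0.05,"turn": 0},
    {"dx": 0,"dy": 0,"dz": 0,"turn": 0},
    {"dx": 0,"dy": 0,"dz": 0,"turn": 0},
  ],
)

```text
time: 6.37
tool_pos: [0.4811, -0.0049, 0.1089]
tcp_rot: [-2.286, -2.152, 0.009]
wrist_force: [-3.2, -6.4, -2.9]
width: 0.998
```

```bash
python3 - <<'E'
from h import *
i,p,d=bar('w8')
cv2.imwrite("pics/w8c.png",cv2.resize(p[0:330,300:560],None,fx=1.8,fy=1.8,interpolation=cv2.INTER_CUBIC)[:,:,::-1])
E
```

```text
6.3667 [ 0.4811 -0.0049  0.1089] [-3.2 -6.4 -2.9]
bar n 3070 mean [-0.   1.9] angle 175.5 sd [ 3.7 15. ]
```

View pics/w8c.png

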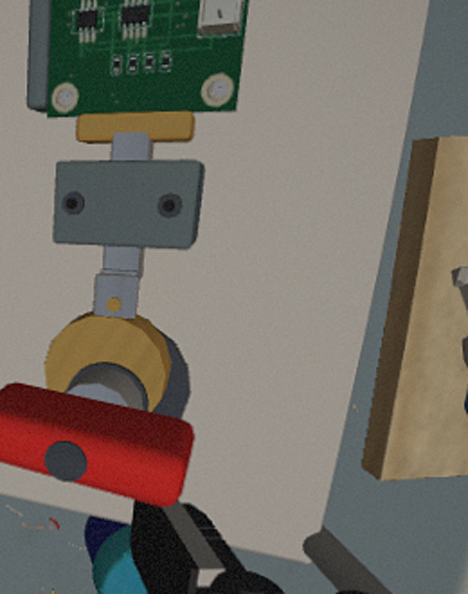

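The crop shows the shoe's brass face (135,127) pushed out against the board, with the stem exposed above the block. The brass cam (108,360) bulges up onto the roller (113,305). I'll back off clear and check from above at the first view's pose.

jog_arm(
  motion=[
    {"dx": -0.2,"dy": -1.0,"dz": 0,"turn": 0},
    {"dx": -0.5,"dy": -1.2,"dz": 0,"turn": 0},
    {"dx": -1.5,"dy": -0.6,"dz": 0,"turn": 0},
    {"dx": -1.5,"dy": -0.6,"dz": 0.5,"turn": 0},
    {"dx": -0.5,"dy": -0.6,"dz": 2.5,"turn": 0},
    {"dx": 0,"dy": -0.6,"dz": 2.5,"turn": 0},
    {"dx": 0.5,"dy": -0.6,"dz": 2.5,"turn": 0},
    {"dx": 0.8,"dy": -0.6,"dz": 2.5,"turn": 0},
    {"dx": 0.8,"dy": -0.5,"dz": 2.5,"turn": 0},
    {"dx": 0.5,"dy": 0,"dz": 2.5,"turn": 0},
    {"dx": 0,"dy": 0,"dz": 0,"turn": 0},
    {"dx": 0,"dy": 0,"dz": 0,"turn": 0},
  ],
)

```text
time: 7.42
tool_pos: [0.4695, -0.0671, 0.268]
tcp_rot: [2.284, 2.15, 0.005]
wrist_force: [0.0, -0.6, 0.3]
width: 0.999
```

```bash
cat > cam.py <<'E'
from h import *
from orbit import U,V,N
from scipy.optimize import least_squares
def go(i,p,d,name):
    H,D,c0,n,hm=measure(i,p,d)
    cn=max(cv2.findContours(hm.astype(np.uint8),0,2)[0],key=cv2.contourArea)[:,0]
    W=plane(i,cn,c0+.062*n,n)-c0; r=cv2.minAreaRect(np.float32(np.c_[W@U,W@V]*1e3))
    g=c0+.047*n+U*r[0][0]/1e3+V*r[0][1]/1e3; A=g-.028*n
    print(name,"lean/yaw",np.degrees([np.arccos(n[2]),np.arctan2(-n[1],-n[0])]).round(1),"grip",g.round(4),"bar rect",np.round(r[1],1),round(r[2],1))
    b=mask(p,(12,90,60),(28,255,235)); c,e=[int(x) for x in proj(i,[A])[0].round()]
    w=np.zeros_like(b); cv2.circle(w,(c,e),34,255,-1); b&=w
    nl,l,st,_=cv2.connectedComponentsWithStats(b); b=np.uint8(l==1+st[1:,4].argmax())
    q=max(cv2.findContours(b,0,1)[0],key=cv2.contourArea)[:,0]; B=plane(i,q,A,n)-A; x=np.c_[B@U,B@V]*1e3
    x=x[np.hypot(*x.T)>16]  # outer rim only, away from handle/shaft
    f=least_squares(lambda t:np.hypot(x[:,0]-t[0],x[:,1]-t[1])-18,[*x.mean(0)*.3],loss="soft_l1",f_scale=.5)
    print("  cam centre vs axis",f.x.round(1),"r",np.hypot(*f.x).round(1),"angle",np.degrees(np.arctan2(f.x[1],f.x[0])).round(1),"rms",np.sqrt(np.mean(f.fun**2)).round(2),len(x))
    # shoe face: brass strip beyond the block, v measured from axis on plane at 9 mm over the deck
    b2=mask(p,(12,90,60),(28,255,235)); vv,uu=np.nonzero(b2); S=plane(i,np.c_[uu,vv],A-.006*n,n)-A; y=np.c_[S@U,S@V]*1e3
    y=y[(abs(y[:,0])<17)&(y[:,1]>40)&(y[:,1]<85)]; print("  shoe brass v pct",np.percentile(y[:,1],[3,50,97]).round(1),len(y))
    gm=mask(p,(50,120,30),(80,255,255)); vv,uu=np.nonzero(gm); S=plane(i,np.c_[uu,vv],A-.008*n,n)-A; y=np.c_[S@U,S@V]*1e3; y=y[(abs(y[:,0])<40)&(abs(y[:,1]-100)<70)]; print("  board v min",np.percentile(y[:,1],[1,99]).round(1),"u",np.percentile(y[:,0],[1,99]).round(1)) if len(y) else 0
E
python3 - <<'E'
from cam import *
i=np.load("pics/w2i.npy",allow_pickle=True).item(); z=np.load("pics/w2.npz"); go(i,z["p"],z["d"],"before")
s=bot.read_state(); print(s["time"],s["tool_pos"],s["wrist_force"])
i,p,d=snap("wrist","w9"); np.save("pics/w9i.npy",i,allow_pickle=True); go(i,p,d,"after")
cv2.imwrite("pics/w9c.png",cv2.resize(p[0:230,230:510],None,fx=2.5,fy=2.5,interpolation=cv2.INTER_CUBIC)[:,:,::-1])
E
```

```text
before lean/yaw [24.9 -3.8] grip [0.5146 0.0133 0.1183] bar rect [13.1 54.8] 89.0
  cam centre vs axis [ 0.3 -6.8] r 6.8 angle -87.5 rms 1.22 71
  shoe brass v pct [68.9 71.2 73.7] 192
  board v min [76.4 89.7] u [-28.1  20.3]
7.4167 [ 0.46948995 -0.06712353  0.26804286] [ 0.01338167 -0.56453562  0.32376207]
after lean/yaw [24.9 -3.7] grip [0.5145 0.0131 0.1183] bar rect [13.1 54.8] 86.1
  cam centre vs axis [-3.9  7.3] r 8.2 angle 118.1 rms 2.6 68
  shoe brass v pct [71.4 76.2 79.7] 285
  board v min [79.5 89.4] u [-28.3  20.5]
```

View pics/w9c.png

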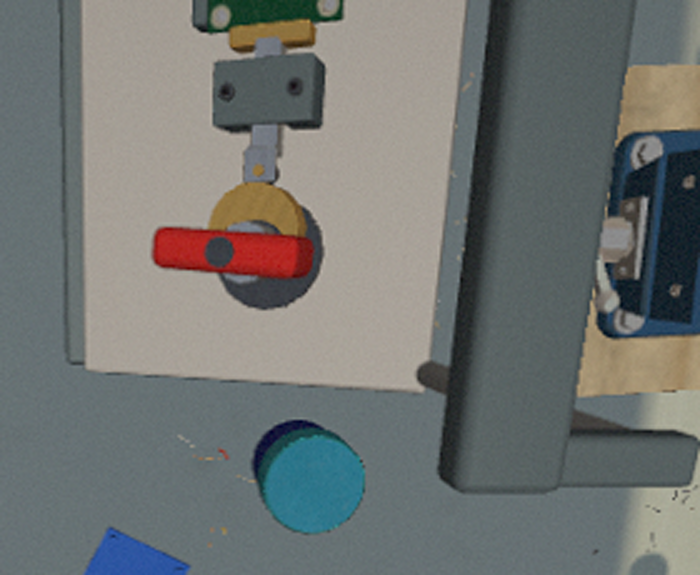

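The picture shows the cam (257,215) bulging symmetrically to the roller pin (258,170), and the shoe face out against the board. The shoe moved 73.7 to 79.7 mm, about 6.0 mm, and the bar turned 177°. My "after" cam fit (118°, rms 2.6) was contaminated by the handle's edge, so I'll redo it with rim points only.

```bash
python3 - <<'E'
from cam import *
for k,sg in(("w2",-1),("w9",1)):
    i=np.load(f"pics/{k}i.npy",allow_pickle=True).item(); z=np.load(f"pics/{k}.npz"); p,d=z["p"],z["d"]
    A=np.array([.5145,.0132,.1183])-.028*N
    b=mask(p,(12,90,60),(28,255,235)); v,u=np.nonzero(b); B=plane(i,np.c_[u,v],A,N)-A; x=np.c_[B@U,B@V]*1e3
    x=x[(np.hypot(*x.T)<30)]; th=np.degrees(np.arctan2(x[:,1]*sg,x[:,0])); R=np.hypot(*x.T); E=[]
    for a in range(30,151,8):
        s=abs(th-a)<4
        if s.sum()>5: E.append((a,np.percentile(R[s],98)))
    E=np.array(E); P=np.c_[E[:,1]*np.cos(np.radians(E[:,0])),sg*E[:,1]*np.sin(np.radians(E[:,0]))]
    f=least_squares(lambda t:np.hypot(*(P-t).T)-18,[0,8*sg],loss="soft_l1",f_scale=.5)
    print(k,E.round(1).tolist(),f.x.round(2),np.degrees(np.arctan2(f.x[1],f.x[0])).round(1),f.fun.round(1))
# other things: compare top views
i,p,d=snap("top","top1"); p0=np.load("pics/top0.npz")["p"]
df=cv2.absdiff(cv2.GaussianBlur(p,(5,5),0),cv2.GaussianBlur(p0,(5,5),0)).max(2); m=(df>30).astype(np.uint8)
n,l,st,c=cv2.connectedComponentsWithStats(m); print([ (s[:4].tolist(),int(s[4])) for s in st[1:] if s[4]>12])
E
```

```text
w2 [[30.0, 21.2], [38.0, 22.2], [46.0, 22.7], [54.0, 23.5], [62.0, 24.1], [70.0, 23.8], [78.0, 24.3], [86.0, 24.1], [94.0, 24.4], [102.0, 24.8], [110.0, 24.6], [118.0, 24.0], [126.0, 23.5], [134.0, 22.7], [142.0, 21.7], [150.0, 21.1]] [-0.01 -6.97] -90.1 [ 0.7  0.7  0.4  0.4  0.3 -0.5 -0.5 -0.8 -0.6  0.   0.2  0.1  0.3  0.3
  0.2  0.6]
w9 [[30.0, 17.6], [38.0, 17.7], [46.0, 19.3], [54.0, 20.2], [62.0, 21.3], [70.0, 22.2], [78.0, 22.8], [86.0, 23.8], [94.0, 29.2], [102.0, 29.6], [110.0, 26.4], [118.0, 26.5], [126.0, 27.0], [134.0, 26.3], [142.0, 26.3], [150.0, 25.3]] [-4.13  7.85] 117.7 [ 1.4  0.4  0.5  0.2 -0.1 -0.5 -1.  -1.1  3.3  3.2 -0.3 -0.4  0.3 -0.
  0.5  0.4]
[([187, 217, 83, 67], 3804), ([136, 273, 93, 147], 5078), ([233, 284, 23, 50], 585), ([446, 343, 64, 45], 1232), ([231, 346, 8, 8], 52), ([222, 355, 20, 17], 264), ([488, 359, 72, 43], 817), ([538, 377, 22, 43], 656), ([430, 386, 68, 34], 1488), ([224, 402, 21, 18], 140), ([248, 412, 20, 8], 121)]
```

The refined fits disagree with the bar's own turn: the cam goes from -90° to 117.7°, which is 207°, but the bar turned 177°. A common axis bias of about 2 mm uphill (bar side walls counted in) explains it, and would put the cam at about 104°, a slight overshoot. I'll check from a viewpoint straight along the cam's axis, where parallax and walls vanish.

jog_arm(
  motion=[
    {"dx": -1.0,"dy": 0.1,"dz": -2.5,"turn": 0},
    {"dx": -1.0,"dy": 0.1,"dz": -2.5,"turn": 0},
    {"dx": -1.0,"dy": 0.1,"dz": -2.5,"turn": 0},
    {"dx": -1.0,"dy": 0.1,"dz": -2.5,"turn": 0},
    {"dx": 0,"dy": 0.1,"dz": -1.5,"turn": 0},
    {"dx": 0,"dy": 0,"dz": 0,"turn": 0},
    {"dx": 0,"dy": 0,"dz": 0,"turn": 0},
    {"dx": 0,"dy": 0,"dz": 0,"turn": 0},
  ],
)

```text
time: 8.18
tool_pos: [0.4283, -0.0613, 0.1507]
tcp_rot: [2.287, 2.154, 0.0]
wrist_force: [0.2, 0.1, -0.0]
width: 0.999
```

```bash
cat > ax.py <<'E'
from h import *
from orbit import U,V,N
from scipy.optimize import least_squares
def run(k):
    s=bot.read_state(); print(s["time"],s["tool_pos"].round(4))
    i,p,d=snap("wrist",k); C=-i["R"].T@i["t"]
    H,D,c0,n,hm=measure(i,p,d); n=N
    cn=max(cv2.findContours(hm.astype(np.uint8),0,2)[0],key=cv2.contourArea)[:,0]
    W=plane(i,cn,c0+.062*n,n)-c0; r=cv2.minAreaRect(np.float32(np.c_[W@U,W@V]*1e3))
    A=c0+.019*n+U*r[0][0]/1e3+V*r[0][1]/1e3; print("bar",np.round(r[0],2),np.round(r[1],1),round(r[2],1),"cam off normal mm",((C-A)@U*1e3).round(1),((C-A)@V*1e3).round(1))
    b=mask(p,(12,90,60),(28,255,235)); v,u=np.nonzero(b); B=plane(i,np.c_[u,v],A,n)-A; x=np.c_[B@U,B@V]*1e3
    x=x[(np.hypot(*x.T)<29)]; th=np.degrees(np.arctan2(x[:,1],x[:,0])); R=np.hypot(*x.T); E=[]
    for a in range(5,176,6):
        if 80<a<100: continue  # roller and its pin
        q=abs(th-a)<3
        if q.sum()>8: E.append((a,np.percentile(R[q],98)))
    E=np.array(E); P=np.c_[E[:,1]*np.cos(np.radians(E[:,0])),E[:,1]*np.sin(np.radians(E[:,0]))]
    f=least_squares(lambda t:np.hypot(*(P-t).T)-18,[0,8],loss="soft_l1",f_scale=.4)
    print(E.round(1).tolist(),"\ncentre",f.x.round(2),np.degrees(np.arctan2(f.x[1],f.x[0])).round(1),f.fun.round(1))
    c,e=proj(i,[A])[0].astype(int); print("axis px",c,e,"cam centre px",proj(i,[A+(f.x[0]*U+f.x[1]*V)/1e3])[0].round(0))
    x0,y0=max(c-110,0),max(e-130,0); cv2.imwrite(f"pics/{k}c.png",cv2.resize(p[y0:y0+200,x0:x0+220],None,fx=3,fy=3,interpolation=cv2.INTER_CUBIC)[:,:,::-1]); print("crop origin",x0,y0)
E
python3 -c "
from ax import *
run('n1')"
```

```text
8.1833 [ 0.4283 -0.0613  0.1507]
bar [20.19 -7.26] [13.5 50.5] 86.3 cam off normal mm 3.1 0.4
[[29.0, 17.7], [35.0, 18.7], [41.0, 19.3], [47.0, 20.0], [53.0, 21.2], [59.0, 21.7], [65.0, 22.3], [71.0, 23.5], [77.0, 23.9], [101.0, 25.4], [107.0, 25.4], [113.0, 25.1], [119.0, 25.1], [125.0, 24.6], [131.0, 24.3], [137.0, 23.7], [143.0, 22.9], [149.0, 22.3]] 
centre [-2.19  6.82] 107.8 [-0.2 -0.  -0.2 -0.4  0.  -0.1 -0.2  0.3  0.1  0.3  0.2  0.   0.1 -0.1
 -0.1 -0.2 -0.4 -0.4]
axis px 430 106 cam centre px [429.  94.]
crop origin 320 0
```

View pics/n1c.png

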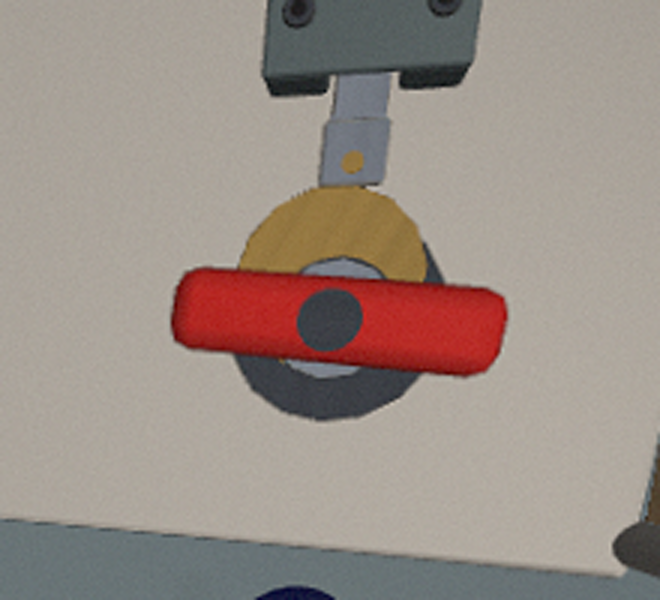

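The clean fit (residuals ≤0.4 mm) puts the cam's high point at about 108°. The stem-line and hub estimate in this crop (hub (336,318), cam centre (333,280), roller pin (353,160)) gives about 101°, and the midpoint method gave 104°. It went past the top by about 14°, so I'll turn it back that much, pushing the bar's front end left with the far finger.

```bash
python3 - <<'E'
from orbit import *
for a in[(-22,-32),(-22,-19),(-23,-15),(-23,-12.6),(-23,-9)]: print(a,hand(*a).round(4))
E
```

```text
(-22, -32) [ 0.4455 -0.0143  0.0936]
(-22, -19) [ 0.4463 -0.0013  0.0936]
(-23, -15) [0.4457 0.0027 0.0932]
(-23, -12.6) [0.4458 0.0051 0.0932]
(-23, -9) [0.4461 0.0087 0.0932]
```

jog_arm(
  motion=[
    {"dx": 0.5,"dy": 1.2,"dz": -1.0,"turn": 0},
    {"dx": 0.6,"dy": 1.2,"dz": -1.7,"turn": 0},
    {"dx": 0.6,"dy": 1.2,"dz": -1.5,"turn": 0},
    {"dx": 0,"dy": 1.0,"dz": -1.5,"turn": 0},
    {"dx": 0,"dy": 0.6,"dz": 0,"turn": 0},
    {"dx": 0,"dy": 0.5,"dz": 0,"turn": 0},
    {"dx": 0,"dy": 0.4,"dz": 0,"turn": 0},
    {"dx": 0,"dy": 0.3,"dz": 0,"turn": 0},
    {"dx": 0,"dy": 0,"dz": 0,"turn": 0},
    {"dx": 0,"dy": 0,"dz": 0,"turn": 0},
  ],
)

```text
time: 9.07
tool_pos: [0.446, 0.0003, 0.0947]
tcp_rot: [2.283, 2.15, -0.002]
wrist_force: [0.3, -10.4, -1.8]
width: 1.002
```

```bash
python3 -c "
from h import *
bar('w10')"
```

```text
9.0667 [4.46e-01 3.00e-04 9.47e-02] [  0.3 -10.4  -1.8]
bar n 4004 mean [-1.3  2. ] angle 175.6 sd [ 3.7 15. ]
```

jog_arm(
  motion=[
    {"dx": 0,"dy": 0.3,"dz": 0,"turn": 0},
    {"dx": 0,"dy": 0.2,"dz": 0,"turn": 0},
    {"dx": 0,"dy": 0,"dz": 0,"turn": 0},
    {"dx": 0,"dy": 0,"dz": 0,"turn": 0},
  ],
)

```text
time: 9.45
tool_pos: [0.4454, 0.0029, 0.0944]
tcp_rot: [2.283, 2.148, -0.008]
wrist_force: [-1.3, -19.7, -2.6]
width: 1.002
```

```bash
python3 -c "
from h import *
bar('w11')"
```

```text
9.45 [0.4454 0.0029 0.0944] [ -1.3 -19.7  -2.6]
bar n 3952 mean [-1.6  1.9] angle 166.5 sd [ 3.7 15. ]
```

jog_arm(
  motion=[
    {"dx": 0,"dy": 0.2,"dz": 0,"turn": 0},
    {"dx": 0,"dy": 0,"dz": 0,"turn": 0},
    {"dx": 0,"dy": 0,"dz": 0,"turn": 0},
  ],
)

```text
time: 9.75
tool_pos: [0.445, 0.0049, 0.0943]
tcp_rot: [2.283, 2.148, -0.009]
wrist_force: [-1.7, -20.1, -2.4]
width: 1.0
```

```bash
python3 -c "
from h import *
bar('w12')"
```

```text
9.75 [0.445  0.0049 0.0943] [ -1.7 -20.1  -2.4]
bar n 3846 mean [-2.1  1.9] angle 158.8 sd [ 3.7 15.1]
```

jog_arm(
  motion=[
    {"dx": 0,"dy": -0.8,"dz": 0,"turn": 0},
    {"dx": 0,"dy": -1.0,"dz": 0,"turn": 0},
    {"dx": 0,"dy": -1.2,"dz": 1.0,"turn": 0},
    {"dx": -0.6,"dy": -1.2,"dz": 1.6,"turn": 0},
    {"dx": -0.6,"dy": -1.2,"dz": 1.5,"turn": 0},
    {"dx": -0.5,"dy": -1.2,"dz": 1.5,"turn": 0},
    {"dx": 0,"dy": 0,"dz": 0,"turn": 0},
    {"dx": 0,"dy": 0,"dz": 0,"turn": 0},
    {"dx": 0,"dy": 0,"dz": 0,"turn": 0},
  ],
)

```text
time: 10.55
tool_pos: [0.4282, -0.056, 0.1494]
tcp_rot: [2.287, 2.153, 0.001]
wrist_force: [0.2, 0.4, -0.8]
width: 0.999
```

```bash
python3 -c "
from ax import *
run('n2')"
```

```text
10.55 [ 0.4282 -0.056   0.1494]
bar [20.57 -9.76] [13.4 50.3] 68.5 cam off normal mm 2.2 5.5
[[11.0, 17.6], [17.0, 18.5], [23.0, 19.5], [29.0, 20.2], [35.0, 21.1], [41.0, 21.7], [47.0, 22.4], [53.0, 23.4], [59.0, 23.8], [65.0, 24.1], [71.0, 24.9], [77.0, 24.9], [101.0, 25.1], [107.0, 24.7], [113.0, 24.0], [119.0, 23.7], [125.0, 23.0], [131.0, 22.2], [137.0, 21.6]] 
centre [0.06 7.05] 89.5 [-0.4 -0.3 -0.1 -0.2 -0.1 -0.2 -0.2  0.2  0.1 -0.   0.3  0.   0.3  0.1
 -0.2 -0.1 -0.2 -0.4 -0.3]
axis px 431 114 cam centre px [433. 103.]
crop origin 321 0
```

View pics/n2c.png

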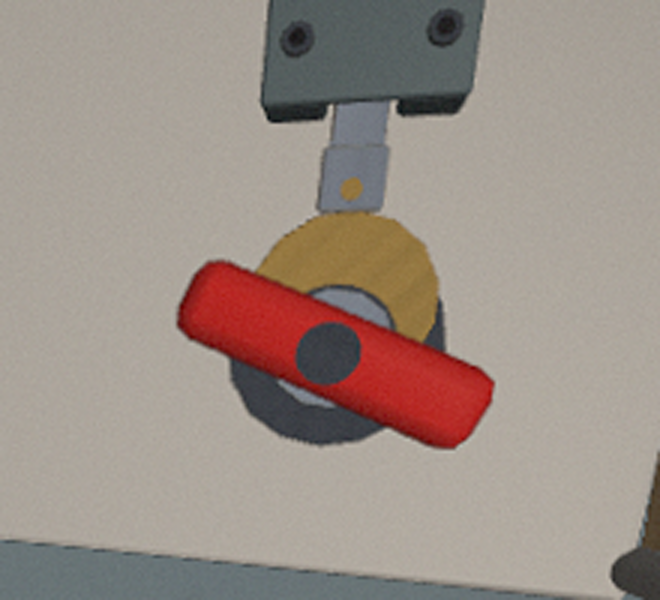

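The cam is now at 89.5° (target 90°), and its 18.3° change agrees with the bar's 17.8°. The crop shows the cam centre (345,306) in line between hub (335,347) and roller pin (352,188). I'll cross-check by the roller pin's and board's positions across the views.

```bash
python3 - <<'E'
from ax import *
from orbit import g
i2=viewer.camera_info("wrist"); O=g-.030*N
# n1 pose: same rotation, shifted with the TCP
t2=np.array(bot.read_state()["tool_pos"]); dt=np.array([.4283,-.0613,.1507])-t2
i1=dict(i2); i1["t"]=i2["t"]-i2["R"]@dt
J={"n1":i1,"n2":i2,"w2":np.load("pics/w2i.npy",allow_pickle=True).item(),"w9":np.load("pics/w9i.npy",allow_pickle=True).item()}
for k,i in J.items():
    p=np.load(f"pics/{k}.npz")["p"]; b=mask(p,(12,90,60),(28,255,235)); v,u=np.nonzero(b); B=plane(i,np.c_[u,v],O,N)-O; x=np.c_[B@U,B@V]*1e3
    s=(abs(x[:,0])<4)&(x[:,1]>27.0)&(x[:,1]<38)
    print(k,"pin n",s.sum(),x[s].mean(0).round(2) if s.any() else "", "rim max v",np.percentile(x[(abs(x[:,0])<15)&(x[:,1]<27)][:,1],99).round(2))
E
```

```text
n1 pin n 32 [-2.76 29.83] rim max v 25.19
n2 pin n 21 [-3.16 30.53] rim max v 25.57
w2 pin n 0  rim max v 24.34
w9 pin n 5 [-2.99 29.6 ] rim max v 24.96
```

The pin moved a further ~0.5 mm towards the board after turning back, matching the prediction for correcting a ~16° overshoot. The cam is at its top and the gripper is clear, so I'll hand in.

```bash
python3 -c "
from workcell import bot
print(bot.read_state()['wrist_force']); print(bot.finish_job())"
```

```text
[-1.06051226  0.05438268 -0.02405705]
the job is handed in; nothing more can be done
None
```

I turned the red handle counter-clockwise until the cam's high point sat on the roller, then let go and handed the job in at about 10.6 s.

**How:** The tool can only turn about the vertical, so I kept the gripper body in front of the light and pushed the bar round with the far finger of the open gripper. It went about 177° and passed the top by roughly 15–18°, so I nudged it back about 18°.

**Last checks:**
- **Cam:** seen along its own axis, the high point is at 89.5° against a target of 90°. A cruder reading by eye from the same picture gave about 83°, and at worst that costs under 0.1 mm of travel.
- **Shoe:** it had moved about 6.0 mm at the overshoot. After turning back, the roller pin and cam rim read another 0.4–0.7 mm towards the board. The picture resolution is up to about 1 mm, so the total travel is only approximate.
- **Forces:** the push never exceeded about 20 N. The gripper was clear, with about 1 N or less at the wrist, when I handed in.
- **Board and other things:** the board was in its nest when last seen, before the final correction. A top-view comparison, also made before that correction, showed changes only around the jig and the robot arm.

**What disagreed:**
- The first cam fit after the turn implied 207° of turning against the bar's 177°. It came from an oblique view that also counted the side walls of the bar and cam.
- The push force while turning back stayed near 20 N, more than I expected so close to the top; I did not find out why.

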